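Refit the shoe dryer's grille and start its timer

ROBOT

A 6-joint arm with a two-finger parallel gripper is mounted at the origin on the work surface. World frame = base frame: x ahead of the robot, y to its left, z up, the work surface at z = 0. Lengths are in m, angles in rad, forces in N, time in s.
With the tool pointing down it reaches from about 0.375 to 0.9 m from the base axis. Payload 3.1 kg.
Tool frame: the origin (TCP) lies at the very end of the fingers, on their centre line; the grasp point (between the pads) lies 19 mm behind it (hold_point_z is the distance from the TCP to the grasp point, in m); z points along the fingers, x is the direction in which the jaws open and shut, and the axes are right-handed (so a half turn about z gives the same grasp; the last joint's range is limited). The gripper opens to 87 mm and grips with 3 to 60 N. Pads are 19 mm wide; open, the fingers measure 117 mm over their backs; the gripper's body (75 mm by 190 mm) begins 51 mm behind the grasp point.
Start: joints at [1.125, 0.527, 1.433, -0, 1.181, -0.178], TCP at [0.165, 0.603, 0.223] pointing down, gripper open.
Joint ranges: [-3.08, 3.08], [-0.75, 2.2], [0.22, 2.44], [-1.43, 4.57], [0, 2.65], [-2.85, 2.85]. Speed limits (rad/s): [2.79, 2.79, 3.14, 3.14, 3.14, 3.14].

INTERFACE

Orientations are given as a unit quaternion [x, y, z, w].
In Python, from rig import * gives the robot as it stands.
- The arm moves only by the tool carry_out, never from a script. Its argument "deltas" is a list of rows, each a list of 7 numbers: the closure, from -1 (fully open) to 1 (shut), then the shift along the tool's x, y, z in units of 25 mm (1.0 is 25 mm), then the turn, a rotation vector about the tool's x, y, z in degrees. In form: [[jaw, x, y, z, rx, ry, rz], ...]. A call has 1 to 8 rows; each row is the pose to reach, as a shift and turn from the pose commanded when the call began, along the tool's axes at that moment; what a row does not reach only later rows make up. A row lasts 1/10 s, in which the tool goes at most 50 mm and 8.59 degrees, less where a joint would pass 70% of its speed; a pose out of reach is approached as far as the arm can. A call with a gripper value outside its range is refused whole. The fingers move at their own pace and stop on an object; "force" is the grip in N (left out, the last holds). Time passes only in rows, so rows that repeat a pose let the fingers close. It gives the time, the measured TCP pose, the force and the opening at its end, in the units of the state.
- get_obs(): the state, without advancing time (a new reading comes with each control period).
- camera(name): name is "scene" or "top" or "wrist"; returns (picture, depth): 384x512x3 uint8, red, green, blue; 384x512 float32, m along the optical axis (not along the pixel's ray), 0 where there is no reading.
- camera_info(name): a dict with "mtx" (3x3 intrinsics, pixels), "origin" and "rotation" of the camera in the world. Camera axes: x right, y down, z forward; pixel columns grow to the right and rows downward; lengths in m; the calibration is good to about 2 mm. The wrist camera is an equidistant fisheye: a pixel r from the principal point sees the ray r / f radians off the axis. A picture is of the moment at which its call begins: read the wrist's pose just before it. camera_info takes no time and is no camera call; for the wrist camera it gives the pose at the moment of the call.
- hand_in(): hands the job in, once; it reports no verdict.
Trained networks look in the newest picture that a camera, given by its name, has taken for a name from the list of things; names that differ only in an ending like _2 or _b are one class to them, and where a whole thing is asked for, a point or a joint stands for the part that bears it (a point fixed in the world has none). Each returns a list of dicts, best first, with "score" (0 to 1); they miss things now and then, are a little off and sometimes report something else, mostly with a low value. They report only what shows in the picture. A call takes as long as a camera call. They do not tell look-alikes from the thing itself.
- spot_in(camera, target): "pixel" ([row, column] in pixels, amid what is visible of it).
The state is a dict: "time": time; "q": joint angles; "joint_velocities": joint speeds; "joint_torque": joint torques, N m; "position": TCP position; "tool_rot": TCP orientation; "ft_force": force on the tool from outside, world axes, zero at the start; "moment": the same for the moment, N m; "grip_width": finger opening in m.
Only numpy, scipy, OpenCV 4.12 (cv2) and the standard library are available. Lean on these libraries where they do the work, as an engineer would, in place of code of your own. Each camera call takes 0.05 s, during which the arm holds its last target.

TASK

Put the slatted wooden grille back into the white shoe dryer: tilt it and hook its thin tongue edge under the lip on the dryer's low side, then swing its other edge down without letting it drop, until the grille lies flat on its ledges. Then wind the timer clockwise past its top (30 minute) mark, turn it back to 20 minutes, and let go. Leave the cup, the ring, the tongs and the shoe tree where they are.

Things in the scene. Friction and masses are not known exactly. Their poses are not given: they have to be found in the camera images.
- dryer: White shoe dryer, fixed, yaw varies. Origin on the shelf top under the centre of its opening; z up; -x is its low side with the lip (roughly to the robot's right), +x its raised wall, -y its timer end (away from the robot). In its frame (mm): opening x -64 to 66, y -80 to 80; low wall x -76 to -64 and 10 mm end walls, tops z 62; timer block y -90 to -200, x -76 to 66, top z 62.
- dryer_lip (a point): Middle of the lip's free edge, on its underside; in the dryer's frame x -50, z 56 mm; axes as the dryer's. The bare metal lip is 6 mm thick and overhangs the opening by 14 mm (x -64 to -50) over its whole width; the space under it, down to the ledge, is 16 mm high.
- dryer_ledge (a point): Middle of the inner edge of the raised-wall ledge, on its top: dryer frame x 46, z 40 mm. The grille rests flat on two ledges, both tops at z 40, 20 mm wide over the whole width: that one x 46 to 66, low-side one x -64 to -44, below the lip.
- grille_handle (a point): Centre of the handle of the loose pale slatted grille (0.18 to 0.35 kg), starting flat on the shelf, handle up, tongue roughly to the robot's right. Axes: z up out of its top, -x towards the tongue edge, y along the handle. The handle is a solid upright bar 14 thick (x), 70 long (y), 32 high on the 10 mm thick grille; this point is 26 above the grille's underside, 16 below the handle's top.
- grille: The same grille: origin at the centre of its underside, axes as grille_handle. 150 mm wide (y), 124 long (x): tongue tip at x -62, opposite edge at x 62, handle at x 12. The tongue is the first 24 mm from its tip, only 5 thick (flush with the underside); the rest is 10 thick.
- grille_tongue (a point): Middle of the tip of the grille's tongue edge, 2.5 mm above its underside; same axes as grille_handle. When fitted it lies in the dryer's frame at about x -61 (-64 to -58), y 0, z 42.5, with the grille's axes along the dryer's.
- timer_grip (a point): On the timer's vertical axis, at the height to grip its bar, 90 mm above the shelf. Its axes turn with the knob: the bar is 14 thick (y), 62 long (x), and stands 32 high (72 to 104 above the shelf) on a disc 60 in diameter, top 72 above the shelf, that turns with it. The pointer end, with a white line, is +x of this frame.
- dial_center (a point): Centre of the fixed round dial plate's top, 66 mm above the shelf, dryer frame x -5, y -145; axes as the dryer's. Plate 100 mm in diameter with four black marks at its rim for 0, 10, 20 and 30 minutes, clockwise from above, 0.4 rad apart; 0 lies towards +x of the dryer from the centre, 30 is the longest and thickest.
- timer (a joint): Timer angle, growing clockwise seen from above: 0 at the 0 mark (pointer along the dryer's +x), then 0.4 rad for each 10 minutes: 20 minutes is 0.8, the top mark (30 minutes) 1.2, end stop 1.5. Stays where it is left; friction about 0.04 N m.
- cup_rim (a point): Bystander: centre of the mouth of a white mug, 80 mm tall, 80 in diameter, standing upright.
- ring: Bystander: green silicone grip ring, 90 mm in diameter, 18 high; origin at the centre of its underside.
- shoe_tree: Bystander: blue plastic shoe tree, about 195 mm long (x), 66 wide, 40 high; origin under its middle.
- tongs: Bystander: steel tongs lying flat, about 200 mm long (y), 55 wide, 10 high; origin under their middle.
- dryer_raised_wall (a point): Middle of the top inner edge of the raised wall: dryer frame x 66, z 90 mm; the wall is 26 mm thick (x 66 to 92), 180 long. Because of lip and raised wall the grille goes in only tilted by more than about 20 degrees, tongue down and the other edge up; about 30 degrees leaves room everywhere.
Things that resemble listed ones, but are neither listed nor needed, are in the scene too. Of the things shaped like the grille, the wooden one is meant.

How it is judged:
By the outcome, as a careful person would: the job done as asked, in the order asked, and still so for the second after the job is handed in, with the robot touching nothing.
It also fails if it takes over 58 s, if anything falls off the work surface, if the arm or the gripper's body presses on something with over 40 N, if the wrist force passes 120 N, or if a joint passes its speed limit or range.

## Working session

There is one attempt and no reset: what is moved stays moved. The work goes in short steps, Python scripts to look and compute and a tool call to move; the robot and the scene stay as the last step left them, time stands still between calls to the robot, and variables do not carry over. Pictures are saved under pics/ and viewed, and the job is handed in when it is done.

Besides the shell and the picture viewer there is one more tool, called after ">>>" as name(argument=value, ...) on one line, values as JSON. carry_out: Moves the arm, as the interface text tells. Its arguments: {"type":"object","properties":{"deltas":{"type":"array"},"force":{"type":"number"}},"required":["deltas"]}

```bash
ls; mkdir -p pics
python3 - <<'E'
from rig import *
import cv2
print(get_obs())
for n in("scene","top","wrist"):
    i=camera_info(n);print(n,i)
    p,d=camera(n);cv2.imwrite(f"pics/{n}0.png",p[:,:,::-1]);
    import numpy as np;np.savez(f"{n}0.npz",p=p,d=d,**{k:np.array(v) for k,v in i.items() if k in('mtx','origin','rotation')})
E
```

```text
pics
{'time': 0.0, 'q': array([ 1.12546938e+00,  5.28466344e-01,  1.43391636e+00, -2.81188338e-05,
        1.18134190e+00, -1.78472132e-01]), 'joint_velocities': array([ 3.04036772e-05, -1.23676699e-03,  5.86349731e-04, -5.17933651e-04,
        3.19423745e-04, -1.63471649e-04]), 'joint_torque': array([ 8.24561648e-04, -4.40031159e+01, -1.76597840e+01,  6.32902980e-02,
        5.83419576e-02, -1.49082571e-04]), 'position': array([0.16445631, 0.60222202, 0.22156703]), 'tool_rot': array([ 7.94885879e-01,  6.06758027e-01, -9.42769804e-04,  4.97659902e-04]), 'ft_force': array([ 0.47899954,  0.14147185, -0.73106476]), 'moment': array([ 0.0215886 , -0.03207768, -0.02931331]), 'grip_width': 0.08723688084511978}
scene {'mtx': array([[420.96659875,   0.        , 252.67423047],
       [  0.        , 420.96659875, 192.50160426],
       [  0.        ,   0.        ,   1.        ]]), 'origin': array([ 0.98134357, -0.72868549,  1.43546311]), 'rotation': array([ 0.92532286,  0.28460305, -0.07116428, -0.24023813])}
top {'mtx': array([[424.23961157,   0.        , 252.26463061],
       [  0.        , 424.23961157, 197.74452449],
       [  0.        ,   0.        ,   1.        ]]), 'origin': array([ 0.24579134, -0.06042088,  1.6369126 ]), 'rotation': array([-0.70252612,  0.70549047, -0.07079228,  0.06106311])}
wrist {'mtx': array([[297.31863964,   0.        , 254.26442939],
       [  0.        , 297.31863964, 182.90106602],
       [  0.        ,   0.        ,   1.        ]]), 'origin': array([0.08508826, 0.62514329, 0.3829357 ]), 'rotation': array([0.78557093, 0.59994189, 0.09101601, 0.12109555])}
```

View pics/scene0.png

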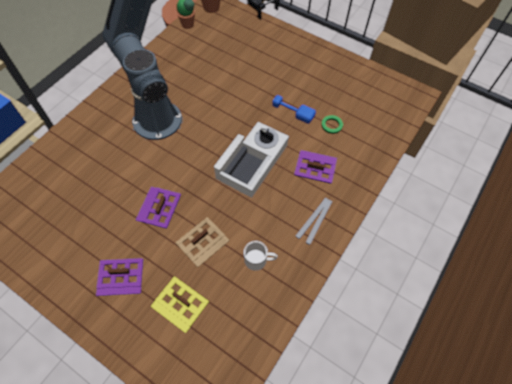

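View pics/top0.png

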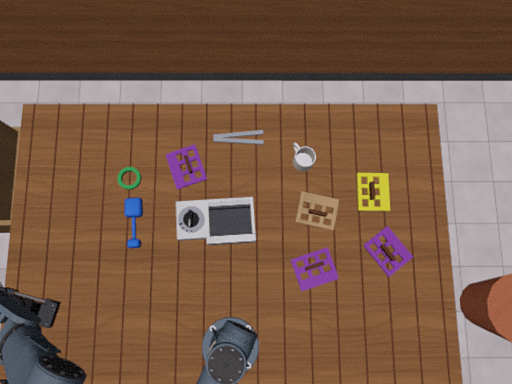

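View pics/wrist0.png

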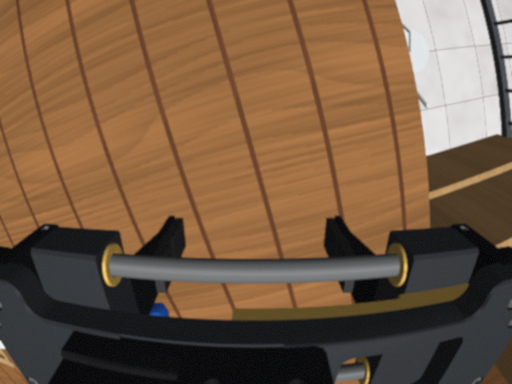

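The wooden grille candidates in the top view are the wooden one (317,211), purple ones (187,166), (315,268) and (388,250), and a yellow one (373,192). The wooden one matches. Dryer is at (215,220). Next I measure.

```bash
cat > h.py <<'E'
import numpy as np,cv2
from scipy.spatial.transform import Rotation as R
def load(n):
    z=np.load(n);return z['p'],z['d'],z['mtx'],z['origin'],z['rotation']
def proj(P,K,o,q):
    c=R.from_quat(q).inv().apply(np.atleast_2d(P)-o);u=c@K.T;return u[:,:2]/u[:,2:]
def cloud(d,K,o,q):
    v,u=np.mgrid[:d.shape[0],:d.shape[1]]
    c=np.stack([(u-K[0,2])/K[0,0]*d,(v-K[1,2])/K[1,1]*d,d],-1)
    return R.from_quat(q).apply(c.reshape(-1,3)).reshape(c.shape)+o
E
python3 - <<'E'
from h import *
for n in('top','scene'):
    p,d,K,o,q=load(n+'0.npz')
    print(n,proj([[0,0,0],[.5,0,0],[.5,.3,0],[0.165,.603,.223]],K,o,q))
    W=cloud(d,K,o,q)
    pts={'top':[(317,211),(230,220),(215,207),(249,206),(247,239),(190,220),(180,205),(305,157),(238,137),(128,178),(134,222),(280,220)],'scene':[(203,240),(255,165)]}[n]
    for u,v in pts: print((u,v),W[v,u].round(4))
    if n=='top':
        c=p[90:300,100:420];cv2.imwrite('pics/topcrop.png',cv2.resize(c,None,fx=2.5,fy=2.5,interpolation=cv2.INTER_CUBIC)[:,:,::-1])
    else:
        c=p[110:280,120:380];cv2.imwrite('pics/scenecrop.png',cv2.resize(c,None,fx=3,fy=3,interpolation=cv2.INTER_CUBIC)[:,:,::-1])
E
```

```text
top [[230.30123636 345.95686299]
 [230.83368767 211.67583706]
 [153.67137082 211.93445825]
 [ 40.36193104 304.62222712]]
(317, 211) [ 0.4954 -0.3303  0.0392]
(230, 220) [0.4672 0.0031 0.001 ]
(215, 207) [0.5112 0.0585 0.0452]
(249, 206) [ 0.5165 -0.0707  0.034 ]
(247, 239) [ 0.3855 -0.0626  0.0856]
(190, 220) [0.4547 0.1453 0.0968]
(180, 205) [0.5159 0.1882 0.0651]
(305, 157) [ 0.7212 -0.2964 -0.0022]
(238, 137) [ 0.801  -0.0279  0.0105]
(128, 178) [ 0.6365  0.4069 -0.003 ]
(134, 222) [0.4581 0.3688 0.0211]
(280, 220) [ 0.4663 -0.1912  0.0017]
scene [[157.25918025 119.71383149]
 [253.42150427 175.64021392]
 [292.72127423 126.08266675]
 [267.72618836  12.73562273]]
(203, 240) [ 0.5021 -0.333   0.0006]
(255, 165) [0.4784 0.0433 0.0037]
```

View pics/topcrop.png

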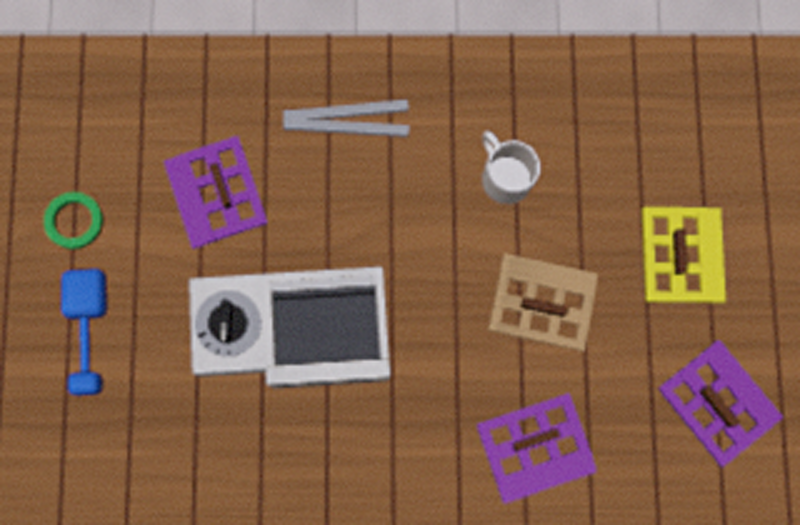

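View pics/scenecrop.png

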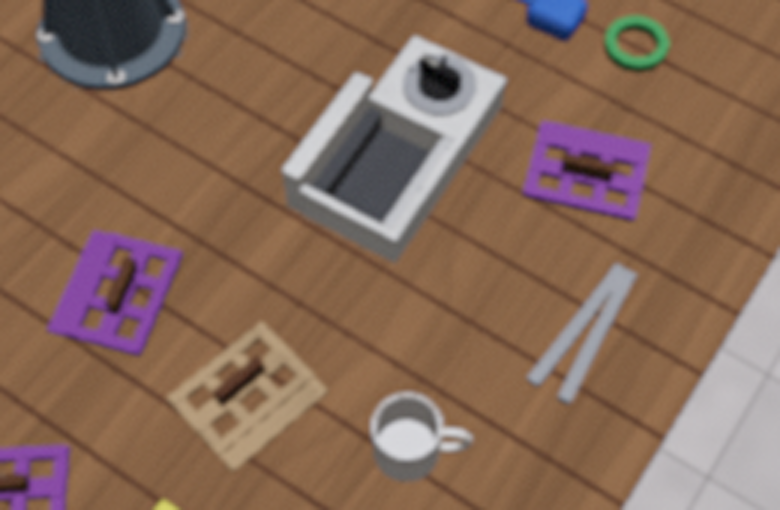

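The wooden grille is at crop (543,302). The line near its far edge marks the tongue, pointing to world +X. The dryer's raised wall faces the robot, so dryer +x is about world -X, and the timer is towards world +Y. I'll fit both poses from the top view.

```bash
cat >> h.py <<'E'
def ray_z(uv,z,K,o,q):
    uv=np.atleast_2d(uv).astype(float)
    r=R.from_quat(q).apply(np.c_[(uv[:,0]-K[0,2])/K[0,0],(uv[:,1]-K[1,2])/K[1,1],np.ones(len(uv))])
    return o+r*((z-o[2])/r[:,2])[:,None]
E
python3 - <<'E'
from h import *
from scipy.optimize import minimize
for n in('top','scene'):
    p,d,K,o,q=load(n+'0.npz')
    hsv=cv2.cvtColor(p,cv2.COLOR_RGB2HSV); W=cloud(d,K,o,q)
    print(n,hsv[200,305] if n=='top' else hsv[247,190], 'shelf',hsv[220,280])
    # white dryer top
    box=(W[...,0]>.33)&(W[...,0]<.6)&(W[...,1]>-.15)&(W[...,1]<.25)
    for lo,hi in((.05,.078),(.08,.1),(-.01,.02)):
        m=box&(hsv[...,1]<50)&(hsv[...,2]>150)&(W[...,2]>lo)&(W[...,2]<hi)
        c=W[m]; print(lo,m.sum(),c.mean(0).round(4), cv2.minAreaRect((c[:,:2]*1000).astype(np.float32)) if len(c) else '')
    m=(np.abs(W[...,0]-.495)<.14)&(np.abs(W[...,1]+.33)<.13)&(hsv[...,2]>150)&(hsv[...,1]<130)&(hsv[...,0]<30)
    c=ray_z(np.argwhere(m)[:,::-1],.01,K,o,q)
    print('grille',m.sum(),cv2.minAreaRect((c[:,:2]*1000).astype(np.float32)),c.mean(0))
E
```

```text
top [ 16  97 165] shelf [ 13 142 133]
0.05 1337 [0.4797 0.0938 0.0627] ((469.6504821777344, 56.881980895996094), (142.98614501953125, 290.9629211425781), 3.7416133880615234)
0.08 343 [ 0.3887 -0.004   0.0896] ((388.9607849121094, -4.412727355957031), (25.703567504882812, 176.5434112548828), 3.376746654510498)
-0.01 37 [0.4814 0.1094 0.0019] ((472.7237243652344, 61.58136749267578), (160.02120971679688, 304.5166320800781), 3.448375701904297)
grille 799 ((503.9525146484375, -336.09954833984375), (151.19784545898438, 122.48482513427734), 77.13311767578125) [ 0.50859169 -0.33753347  0.01      ]
scene [ 16  77 182] shelf [ 11 126 113]
0.05 1048 [0.4848 0.0783 0.0623] ((469.49853515625, 54.02984619140625), (144.38487243652344, 295.7095031738281), 3.7702224254608154)
0.08 273 [ 0.3906 -0.0095  0.0895] ((392.8603515625, 28.24616241455078), (251.49627685546875, 54.876468658447266), 83.69029235839844)
-0.01 87 [0.397  0.1246 0.0006] ((418.382568359375, 94.91142272949219), (310.5725402832031, 177.9314727783203), 88.3000259399414)
grille 962 ((508.82855224609375, -330.47589111328125), (174.18026733398438, 136.4252471923828), 75.22843170166016) [ 0.50990986 -0.34340557  0.01      ]
```

```bash
cat >> h.py <<'E'
def plan(pos,quat,P,Rt):
    """delta in tool units to target TCP P, rotation Rt"""
    R0=R.from_quat(quat); 
    s=R0.inv().apply(np.array(P)-pos)/.025; r=(R0.inv()*Rt).as_rotvec(degrees=True)
    return s.round(3),r.round(2)
def down(yawdeg):  # tool z down, tool x at world yaw
    return R.from_euler('z',yawdeg,degrees=True)*R.from_euler('x',180,degrees=True)
E
python3 - <<'E'
from h import *; from rig import *
s=get_obs();q=R.from_quat(s['tool_rot']);print(q.as_matrix().round(3)); 
x=q.apply([1,0,0]);print('yaw x',np.degrees(np.arctan2(x[1],x[0])),np.degrees(s['q']))
i=camera_info('wrist');print('cam in tool',q.inv().apply(i['origin']-s['position']), (q.inv()*R.from_quat(i['rotation'])).as_matrix().round(3))
for y in(-12.87,167.13,3.6,183.6): print(y,plan(s['position'],s['tool_rot'],[.49,.2,.3],down(y)))
E
```

```text
[[ 0.264  0.965 -0.001]
 [ 0.965 -0.264 -0.001]
 [-0.002 -0.    -1.   ]]
yaw x 74.71329873627926 [ 6.44863557e+01  3.02677357e+01  8.21387774e+01  1.20850373e-03
  6.76888851e+01 -1.02273880e+01]
cam in tool [ 0.00079933 -0.08264337 -0.1612394 ] [[ 1.     0.    -0.   ]
 [-0.     0.954  0.3  ]
 [ 0.    -0.3    0.954]]
-12.87 (array([-12.099,  16.802,  -3.114]), array([6.000e-02, 9.000e-02, 8.758e+01]))
167.13 (array([-12.099,  16.802,  -3.114]), array([-9.000e-02,  6.000e-02, -9.242e+01]))
3.6 (array([-12.099,  16.802,  -3.114]), array([4.000e-02, 9.000e-02, 7.111e+01]))
183.6 (array([-12.099,  16.802,  -3.114]), array([-1.0000e-01,  5.0000e-02, -1.0889e+02]))
```

Run:
```python
from h import *; from rig import *
s=get_obs();print(plan(s['position'],s['tool_rot'],[.455,.05,.3],down(3.6)))
```

```text
(array([-18.255,  17.033,  -3.104]), array([4.000e-02, 9.000e-02, 7.111e+01]))
```

>>> carry_out(deltas=[[-1,-9,8.5,-3.1,0,0,36],[-1,-9,8.5,-3.1,0,0,36],[-1,-18.2,17,-3.1,0,0,71],[-1,-18.2,17,-3.1,0,0,71],[-1,-18.2,17,-3.1,0,0,71],[-1,-18.2,17,-3.1,0,0,71],[-1,-18.2,17,-3.1,0,0,71],[-1,-18.2,17,-3.1,0,0,71]])

```text
time: 0.95
position: [0.3495, 0.2512, 0.2773]
tool_rot: [0.999, 0.049, 0.0, -0.0]
ft_force: [0.2, 1.2, -0.4]
grip_width: 0.0874
```

>>> carry_out(deltas=[[-1,3.4,8.4,-0.9,0,0,2],[-1,3.4,8.4,-0.9,0,0,2],[-1,3.4,8.4,-0.9,0,0,2],[-1,3.4,8.4,-0.9,0,0,2],[-1,3.4,8.4,-0.9,0,0,2],[-1,3.4,8.4,-0.9,0,0,2],[-1,3.4,8.4,-0.9,0,0,2]])

```text
time: 1.65
position: [0.455, 0.0528, 0.2992]
tool_rot: [0.999, 0.034, -0.001, -0.0]
ft_force: [-0.2, 0.3, 0.3]
grip_width: 0.0868
```

```bash
cat > shot.py <<'E'
import sys
from h import *; from rig import *
n,tag=sys.argv[1:3]
i=camera_info(n);s=get_obs();p,d=camera(n)
np.savez(tag+'.npz',p=p,d=d,mtx=i['mtx'],origin=i['origin'],rotation=i['rotation'])
print(s['time'],s['position'].round(4),s['tool_rot'].round(4),s['ft_force'].round(1),s['grip_width'])
if n=='wrist':
    K=np.array(i['mtx']);Kn=np.array([[400.,0,400],[0,400.,300],[0,0,1]])
    u=cv2.fisheye.undistortImage(p,K,np.zeros(4),Knew=Kn,new_size=(800,600));cv2.imwrite(f'pics/{tag}.png',u[:,:,::-1])
else: cv2.imwrite(f'pics/{tag}.png',p[:,:,::-1])
E
python3 shot.py wrist w1
```

```text
1.65 [0.455  0.0528 0.2992] [ 9.994e-01  3.370e-02 -7.000e-04 -4.000e-04] [-0.2  0.3  0.3] 0.08677331336116118
```

View pics/w1.png

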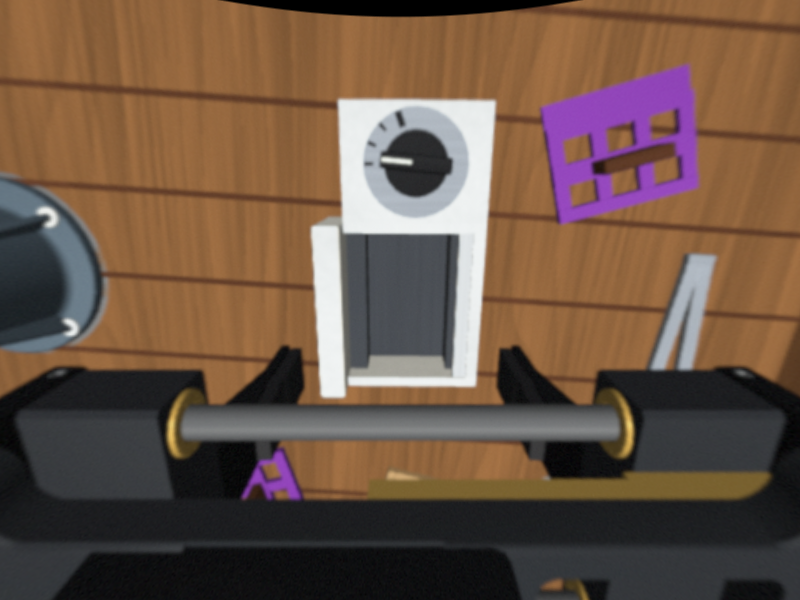

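The dryer shows with its timer block corners at (339,100) and (495,101). The raised wall is at x 312-346, the lip at about (465,300), and the pointer's white line at (395,160) points at the 0 mark. I'll refine the pose by corner fitting.

```bash
cat > fitd.py <<'E'
from h import *
from scipy.optimize import least_squares
Kn=np.array([[400.,0,400],[0,400.,300],[0,0,1]])
p,d,K,o,q=load('w1.npz')
u=cv2.imread('pics/w1.png');g=cv2.cvtColor(u,cv2.COLOR_BGR2GRAY)
M=np.array([[66,-200,62],[-76,-200,62],[-76,90,62],[92,-90,90],[92,90,90],[66,90,90],[66,-90,90]])/1e3
px=np.float32([[339,100],[495,101],[476,386],[312,226],[321,396],[346,395],[341,222]])
px2=cv2.cornerSubPix(g,px.reshape(-1,1,2).copy(),(4,4),(-1,-1),(3,30,.01)).reshape(-1,2)
print((px2-px).round(1).tolist())
use=px2.copy(); bad=np.abs(px2-px).max(1)>3; use[bad]=px[bad]
def W(v,M): return R.from_euler('z',v[2]).apply(M)+[v[0],v[1],0]
f=lambda v:(proj(W(v,M),Kn,o,q)-use).ravel()
r=least_squares(f,[.468,.0017,np.pi+.063],loss='soft_l1')
print(r.x,np.degrees(r.x[2]));print(f(r.x).reshape(-1,2).round(1))
v=r.x
for Q in([[-64,-80,62],[-50,-80,62],[-50,80,62],[66,80,62],[-64,80,62],[66,-80,62]]),:
    for a in proj(W(v,np.array(Q)/1e3),Kn,o,q): cv2.circle(u,tuple(a.round().astype(int)),2,(0,0,255),-1)
for a in proj(W(v,M),Kn,o,q): cv2.circle(u,tuple(a.round().astype(int)),2,(0,255,0),-1)
for t in(0,.4,.8,1.2):
    a=np.array([[-5+42*np.cos(t),-145-42*np.sin(t),66]])/1e3; a=proj(W(v,a),Kn,o,q)[0]; cv2.circle(u,tuple(a.round().astype(int)),2,(255,0,0),-1)
cv2.imwrite('pics/w1fit.png',cv2.resize(u[80:410,290:520],None,fx=2,fy=1.8) if 0 else cv2.resize(u[80:410,290:520],None,fx=1.8,fy=1.8))
E
python3 fitd.py
```

```text
[[-1.899999976158142, 0.4000000059604645], [-0.10000000149011612, -1.0], [-1.0, -0.10000000149011612], [-1.100000023841858, 0.30000001192092896], [-0.6000000238418579, -0.5], [-1.399999976158142, 1.2999999523162842], [0.0, 0.0]]
[4.67318905e-01 1.99189320e-03 3.20207529e+00] 183.46539972328398
[[ 1.  -2. ]
 [ 0.7 -0.4]
 [ 0.2 -0.1]
 [-0.9 -1.1]
 [-0.1  2.6]
 [ 0.4  1.9]
 [-2.7  3.4]]
```

View pics/w1fit.png

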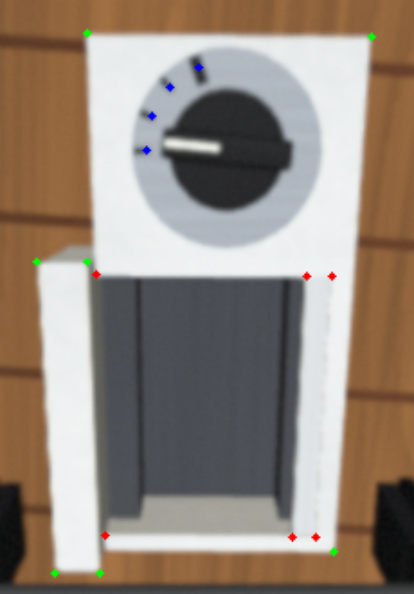

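Run:
```python
from h import *; from rig import *
s=get_obs();print(plan(s['position'],s['tool_rot'],[.495,-.33,.22],down(-12.87)))
```

```text
(array([ 0.567, 15.42 ,  3.147]), array([-0.04,  0.11, 16.82]))
```

>>> carry_out(deltas=[[-1,0.5,15.4,3.1,0,0,16.8],[-1,0.5,15.4,3.1,0,0,16.8],[-1,0.5,15.4,3.1,0,0,16.8],[-1,0.5,15.4,3.1,0,0,16.8],[-1,0.5,15.4,3.1,0,0,16.8],[-1,0.5,15.4,3.1,0,0,16.8],[-1,0.5,15.4,3.1,0,0,16.8],[-1,0.5,15.4,3.1,0,0,16.8]])

```text
time: 2.5
position: [0.4949, -0.3304, 0.2213]
tool_rot: [0.994, -0.111, -0.0, -0.0]
ft_force: [0.6, 0.2, -0.2]
grip_width: 0.0872
```

>>> carry_out(deltas=[[-0.3,0,0.1,0,0,0,0],[-0.3,0,0.1,0,0,0,0],[-0.3,0,0.1,0,0,0,0]])

```text
time: 2.8
position: [0.4939, -0.3301, 0.2219]
tool_rot: [0.994, -0.111, -0.001, -0.001]
ft_force: [-0.0, 0.5, -0.0]
grip_width: 0.0709
```

```bash
python3 shot.py wrist w2
```

```text
2.8 [ 0.4939 -0.3301  0.2219] [ 9.938e-01 -1.108e-01 -6.000e-04 -8.000e-04] [-0.   0.5 -0. ] 0.07088486713836369
```

View pics/w2.png

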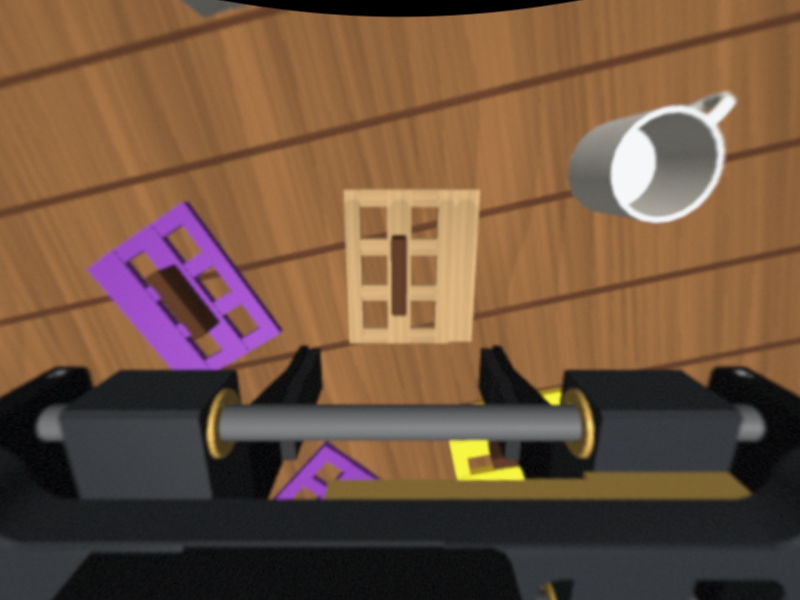

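The wooden grille, with the tongue on its right (x 447-480) and the handle top at (399,275), is confirmed in the close view. I'll fit its pose.

```bash
cat > fitg.py <<'E'
from h import *
from scipy.optimize import least_squares
Kn=np.array([[400.,0,400],[0,400.,300],[0,0,1]])
p,d,K,o,q=load('w2.npz')
u=cv2.imread('pics/w2.png');g=cv2.cvtColor(u,cv2.COLOR_BGR2GRAY)
# grille yaw~167: x toward image left; y: 
M=np.array([[62,-75,10],[-62,-75,5],[-62,75,5],[62,75,10],[19,-35,42],[5,-35,42],[5,35,42],[19,35,42]])/1e3
px=np.float32([[344,190],[480,190],[472,342],[350,342],[392,235],[407,235],[407,316],[392,316]])
px2=cv2.cornerSubPix(g,px.reshape(-1,1,2).copy(),(4,4),(-1,-1),(3,30,.01)).reshape(-1,2)
print((px2-px).round(1).tolist())
use=px2.copy(); bad=np.abs(px2-px).max(1)>3; use[bad]=px[bad]
def W(v,M): return R.from_euler('z',v[2]).apply(M)+[v[0],v[1],0]
f=lambda v:(proj(W(v,M),Kn,o,q)-use).ravel()
r=least_squares(f,[.504,-.336,np.radians(167)],loss='soft_l1')
v=r.x;print(v,np.degrees(v[2]));print(f(v).reshape(-1,2).round(1))
h=W(v,np.array([[.012,0,.026]]))[0];print('handle',h)
from rig import *
s=get_obs();print(plan(s['position'],s['tool_rot'],[h[0],h[1],.013],down(np.degrees(v[2])-180)))
E
python3 fitg.py
```

```text
[[-0.699999988079071, -0.4000000059604645], [-1.0, -1.100000023841858], [-1.2999999523162842, -0.800000011920929], [-0.0, 0.800000011920929], [-1.600000023841858, 1.2999999523162842], [-1.100000023841858, 0.4000000059604645], [0.10000000149011612, -3.0999999046325684], [0.0, 0.0]]
[ 0.50372914 -0.33589001  2.92288123] 167.46875847508238
[[-0.4 -0.7]
 [ 0.7 -0.7]
 [ 0.8 -0.8]
 [-0.3 -0.1]
 [-0.1  2.3]
 [ 0.8  3.1]
 [-0.4 -0.1]
 [-0.9 -0.1]]
handle [ 0.49201501 -0.33328635  0.026     ]
(array([-0.046,  0.151,  8.37 ]), array([-0.06,  0.05, -0.17]))
```

>>> carry_out(deltas=[[-0.3,-0.05,0.15,2,0,0,-0.2],[-0.3,-0.05,0.15,4,0,0,-0.2],[-0.3,-0.05,0.15,6,0,0,-0.2],[-0.3,-0.05,0.15,7.4,0,0,-0.2],[-0.3,-0.05,0.15,8,0,0,-0.2],[-0.3,-0.05,0.15,8.3,0,0,-0.2],[-0.3,-0.05,0.15,8.3,0,0,-0.2]])

```text
time: 3.55
position: [0.4926, -0.3357, 0.0151]
tool_rot: [0.994, -0.11, 0.0, 0.0]
ft_force: [-0.4, -0.4, 0.9]
grip_width: 0.0566
```

```bash
python3 shot.py wrist w3
```

```text
3.55 [ 0.4926 -0.3357  0.0151] [ 9.940e-01 -1.096e-01  3.000e-04  2.000e-04] [-0.4 -0.4  0.9] 0.05658173071662466
```

View pics/w3.png

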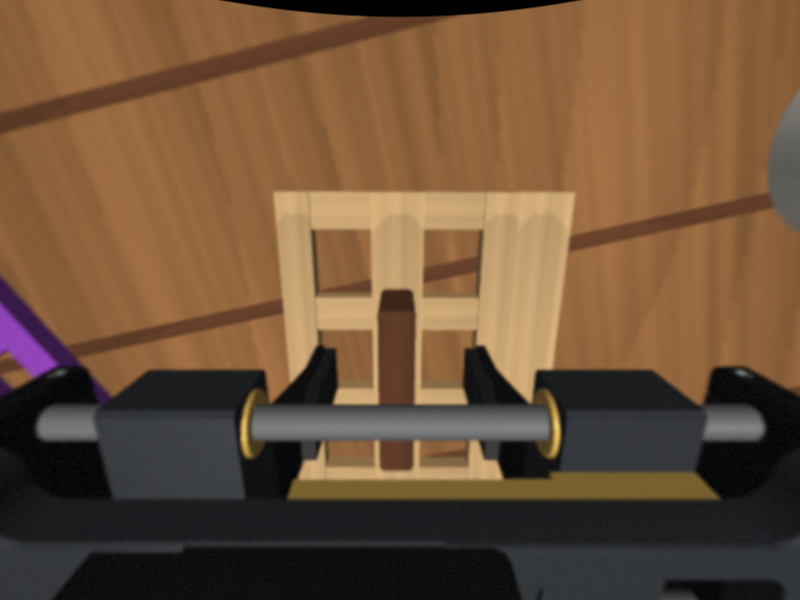

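The handle lies between the fingers at (397,400). Closing.

>>> carry_out(deltas=[[0.3,0,0,0,0,0,0],[1,0,0,0,0,0,0],[1,0,0,0,0,0,0],[1,0,0,0,0,0,0],[1,0,0,0,0,0,0]], force=40)

```text
time: 4.1
position: [0.492, -0.3362, 0.0149]
tool_rot: [0.994, -0.11, 0.0, 0.0]
ft_force: [0.4, -0.5, 0.8]
grip_width: 0.0244
```

```bash
python3 shot.py wrist w4
python3 - <<'E'
from h import *;from rig import *
s=get_obs();print(s['time'],s['grip_width'],s['ft_force'],s['position'],R.from_quat(s['tool_rot']).as_matrix().round(3))
E
```

```text
4.1 [ 0.492  -0.3362  0.0149] [ 9.939e-01 -1.102e-01  2.000e-04  1.000e-04] [ 0.4 -0.5  0.8] 0.02440009405952326
4.15 0.020625105651229655 [-0.05509054  0.04808642 -0.67321512] [ 0.49192917 -0.33614319  0.01474111] [[ 0.976 -0.219  0.   ]
 [-0.219 -0.976 -0.   ]
 [ 0.     0.    -1.   ]]
```

>>> carry_out(deltas=[[1,0,0,0,0,0,0],[1,0,0,0,0,0,0],[1,0,0,0,0,0,0]])

```text
time: 4.45
position: [0.4916, -0.336, 0.0146]
tool_rot: [0.994, -0.11, -0.0, -0.0]
ft_force: [-2.2, -0.2, 2.5]
grip_width: 0.014
```

>>> carry_out(deltas=[[1,0,0,-0.2,0,0,0],[1,0,0,-0.8,0,0,0],[1,0,0,-2,0,0,0],[1,0,0,-4,0,0,0],[1,0,0,-6,0,0,0],[1,0,0,-7,0,0,0],[1,0,0,-7,0,0,0]])

```text
time: 5.15
position: [0.4943, -0.3381, 0.1952]
tool_rot: [0.994, -0.11, 0.004, 0.004]
ft_force: [-0.6, -0.5, -2.8]
grip_width: 0.0136
```

```bash
python3 shot.py wrist w5
```

```text
5.15 [ 0.4943 -0.3381  0.1952] [ 0.9939 -0.11    0.0045  0.0035] [-0.6 -0.5 -2.8] 0.013561972639608061
```

View pics/w5.png

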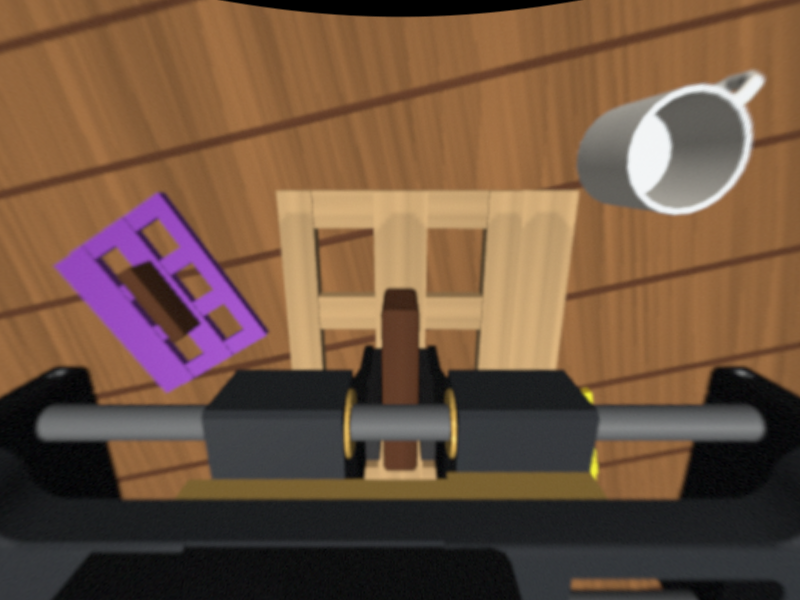

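```bash
cat >> h.py <<'E'
D=np.array([.4673,.0020,0]);Rd=R.from_euler('z',183.47,degrees=True)
G=np.array([62+11.8,2.7,14.6])/1e3
def gp(xt,zt,th,y=0):
    """TCP pose for tongue tip bottom at dryer (xt,y,zt) mm, tilt th deg"""
    Rg=R.from_euler('y',-th,degrees=True)
    P=D+Rd.apply(np.array([xt,y,zt])/1e3+Rg.apply(G))
    return P,Rd*Rg*R.from_euler('y',180,degrees=True)
def tip():
    from rig import get_obs
    s=get_obs();Rt=R.from_quat(s['tool_rot']);g=Rd.inv()*Rt*R.from_euler('y',-180,degrees=True)
    m=g.as_matrix();t=Rd.inv().apply(s['position']-D)-g.apply(G)
    print('t',s['time'],'tip mm',(t*1e3).round(1),'tilt',np.degrees(np.arctan2(m[2,0],m[0,0])).round(2),'yaw',np.degrees(np.arctan2(m[1,0],m[0,0])).round(2),'roll',np.degrees(m[2,1]).round(2),'F',s['ft_force'].round(1),'M',s['moment'].round(2),'w',round(s['grip_width'],4))
    return s
E
python3 - <<'E'
from h import *
p,d,K,o,q=load('w5.npz');Kn=np.array([[400.,0,400],[0,400.,300],[0,0,1]])
s=tip()
Rt=R.from_quat(s['tool_rot'])
g=Rt*R.from_euler('y',-180,degrees=True)
M=np.array([[62,-75,10],[-62,-75,5],[19,-35,42],[5,-35,42]])/1e3
print(proj(s['position']+g.apply(M+[.062,0,0]-G),Kn,o,q).round(1),'vs 277,192 578,190 / handle 385,290 416,290')
for a in[(-43,110,30),(-44,60,30)]:
    P,Rt=gp(*a);print(a,P,plan(s['position'],s['tool_rot'],P,Rt))
E
```

```text
t 5.2 tip mm [-76.7 357.5 177.9] tilt -0.27 yaw -16.1 roll 0.16 F [ 1.2  0.7 -2.6] M [-0.1   0.16 -0.03] w 0.0135
[[271.2 186.5]
 [571.6 186.1]
 [375.1 304.9]
 [414.  304.8]] vs 277,192 578,190 / handle 385,290 416,290
(-43, 110, 30) [ 0.4538757  -0.00151897  0.15954397] (array([ -4.456, -12.746,   1.247]), array([ -4.02, -30.04, -15.78]))
(-44, 60, 30) [ 0.45487387 -0.00145844  0.10954397] (array([ -4.427, -12.762,   3.248]), array([ -4.02, -30.04, -15.78]))
```

```bash
python3 - <<'E'
from h import *
p,d,K,o,q=load('w5.npz');Kn=np.array([[400.,0,400],[0,400.,300],[0,0,1]])
Rt=R.from_quat([ 0.9939,-0.11,0.0045,0.0035]);P=np.array([ 0.4943,-0.3381,0.1952])
print('cam in tool',Rt.inv().apply(o-P))
g=Rt*R.from_euler('y',-180,degrees=True)
M=np.array([[62,-75,10],[-62,-75,5],[19,-35,42],[5,-35,42]])/1e3
print(proj(P+g.apply(M+[.062,0,0]-G),Kn,o,q).round(1))
s=tip()
E
python3 shot.py wrist w6; python3 -c "
import cv2;u=cv2.imread('pics/w6.png');cv2.imwrite('pics/w6c.png',cv2.resize(u[170:350,250:600],None,fx=2.2,fy=2.2))"
```

```text
cam in tool [ 3.03510391e-05 -8.34604815e-02 -1.61211120e-01]
[[274.1 189.5]
 [578.9 189.1]
 [379.3 310.1]
 [418.9 310.1]]
t 5.2 tip mm [-76.7 357.5 177.9] tilt -0.27 yaw -16.1 roll 0.16 F [ 1.2  0.7 -2.6] M [-0.1   0.16 -0.03] w 0.0135
5.2 [ 0.4928 -0.3367  0.1921] [ 0.9939 -0.11    0.0021  0.0016] [ 1.2  0.7 -2.6] 0.013516991576559877
```

View pics/w6c.png

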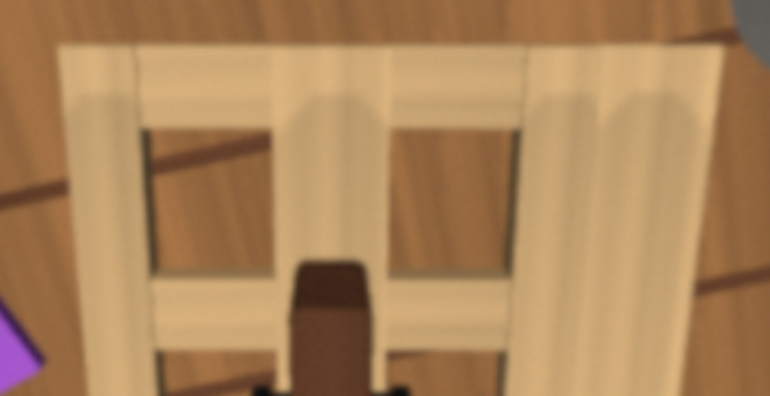

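>>> carry_out(deltas=[[1,-0.6,-1.5,0.2,-0.6,-4.3,-2.3],[1,-1.2,-3.2,0.3,-1.2,-8.6,-4.5],[1,-1.8,-5.2,0.5,-1.8,-13,-6.8],[1,-2.5,-7.2,0.7,-2.3,-17.3,-9.1],[1,-3.2,-9.2,0.9,-2.9,-21.6,-11.4],[1,-3.8,-11,1.1,-3.5,-26,-13.6],[1,-4.2,-12.2,1.2,-4,-30,-15.8],[1,-4.45,-12.75,1.2,-4,-30,-15.8]])

```text
time: 6.05
position: [0.4519, 0.0034, 0.1561]
tool_rot: [0.964, 0.032, -0.263, 0.005]
ft_force: [-0.1, -0.2, -2.6]
grip_width: 0.0134
```

>>> carry_out(deltas=[[1,0,0,0,0,0,0],[1,0,0,0,0,0,0],[1,0,0,0,0,0,0]])

```text
time: 6.35
position: [0.4532, -0.0022, 0.1594]
tool_rot: [0.965, 0.029, -0.26, 0.006]
ft_force: [0.7, -0.7, -2.9]
grip_width: 0.0139
```

```bash
python3 - <<'E'
from h import *
s=tip();print(s['q'].round(2))
for a in[(-44,60,30),(-44,43,30)]:
    P,Rt=gp(*a);print(a,P,plan(s['position'],s['tool_rot'],P,Rt))
E
python3 shot.py wrist w7;python3 shot.py scene s7; python3 -c "
import cv2;u=cv2.imread('pics/s7.png');cv2.imwrite('pics/s7c.png',cv2.resize(u[80:230,170:350],None,fx=4,fy=4))"
```

```text
t 6.35 tip mm [-42.2   0.6 109.7] tilt 30.13 yaw 0.01 roll -0.21 F [ 0.7 -0.7 -2.9] M [-0.05 -0.54  0.01] w 0.0139
[-0.17  0.63  1.57 -0.11  1.45 -0.19]
(-44, 60, 30) [ 0.45487387 -0.00145844  0.10954397] (array([ 1.06 , -0.019,  1.691]), array([-0.23,  0.13,  0.01]))
(-44, 43, 30) [ 0.45487387 -0.00145844  0.09254397] (array([ 1.401, -0.017,  2.279]), array([-0.23,  0.13,  0.01]))
6.35 [ 0.4532 -0.0022  0.1594] [ 0.9652  0.0288 -0.2599  0.0059] [ 0.7 -0.7 -2.9] 0.013913353188045
6.4 [ 0.4533 -0.0023  0.1596] [ 0.9652  0.0286 -0.2597  0.0058] [-0.2 -0.7 -2.6] 0.013821161439031435
```

View pics/w7.png

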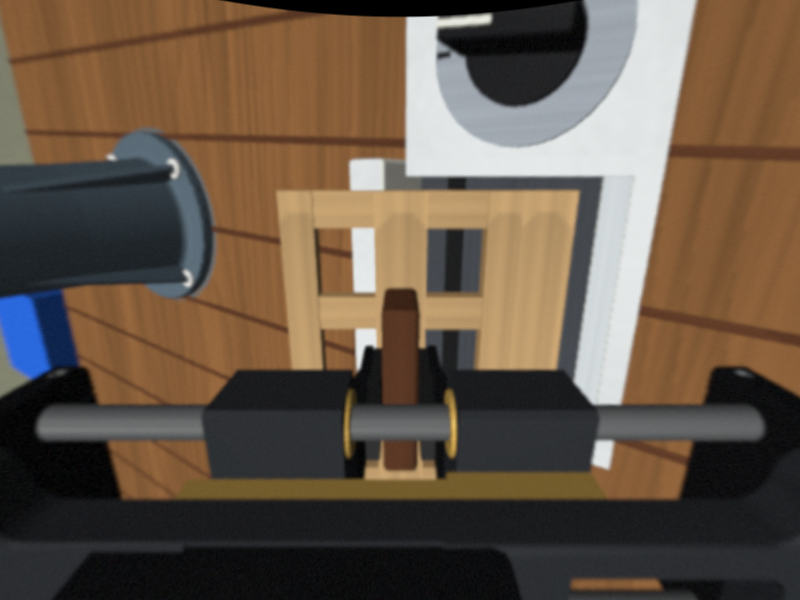

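View pics/s7c.png

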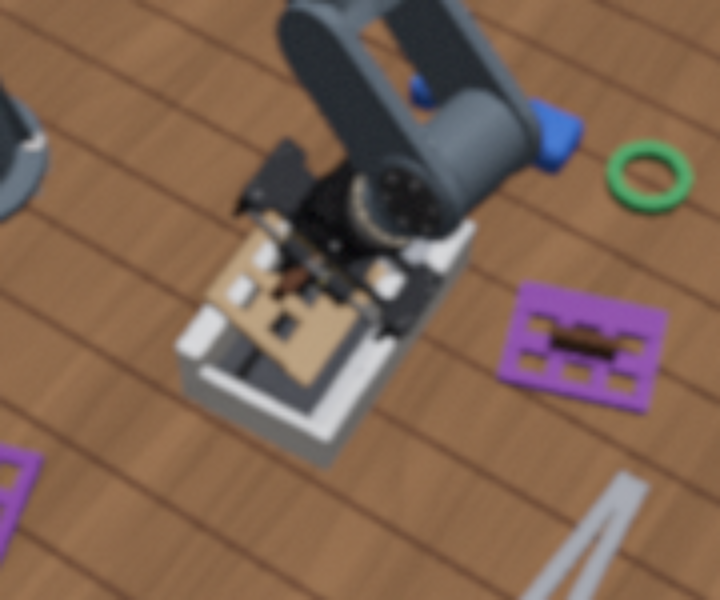

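The grille is tilted 30° above the opening, with the tongue edge (578,190) just left of the lip edge (605,190). Lowering.

>>> carry_out(deltas=[[1,0.3,0,0.5,0,0,0],[1,0.7,0,1.1,-0.2,0.1,0],[1,1.06,0,1.7,-0.2,0.1,0],[1,1.2,0,1.95,-0.2,0.1,0],[1,1.3,0,2.1,-0.2,0.1,0],[1,1.36,0,2.2,-0.2,0.1,0],[1,1.36,0,2.2,-0.2,0.1,0]])

```text
time: 7.15
position: [0.455, -0.0004, 0.0949]
tool_rot: [0.965, 0.03, -0.259, 0.007]
ft_force: [-1.0, 0.6, -2.9]
grip_width: 0.0137
```

```bash
python3 - <<'E'
from h import *
s=tip()
for a in[(-44,42,30),(-60,42,30),(-60,42,28)]:
    P,Rt=gp(*a);print(a,plan(s['position'],s['tool_rot'],P,Rt))
E
python3 shot.py wrist w8
```

```text
t 7.15 tip mm [-44.2  -1.2  45.3] tilt 30.05 yaw 0.13 roll -0.07 F [-1.   0.6 -2.9] M [-0.05 -0.49 -0.06] w 0.0137
(-44, 42, 30) (array([0.06 , 0.041, 0.121]), array([-0.01,  0.05,  0.11]))
(-60, 42, 30) (array([ 0.613,  0.042, -0.199]), array([-0.01,  0.05,  0.11]))
(-60, 42, 28) (array([ 0.595,  0.042, -0.096]), array([-0.02,  2.05,  0.11]))
7.15 [ 4.55e-01 -4.00e-04  9.49e-02] [ 0.9653  0.0302 -0.2591  0.0075] [-1.   0.6 -2.9] 0.013743059670323306
```

View pics/w8.png

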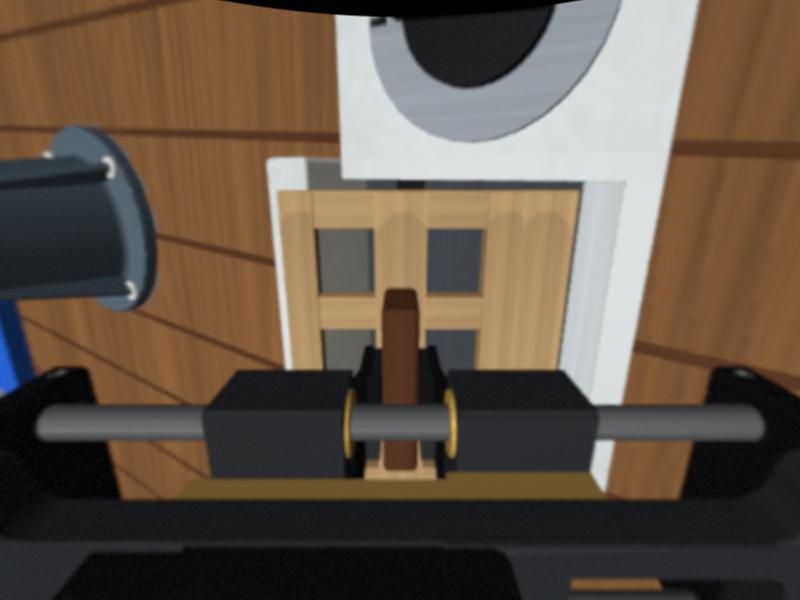

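>>> carry_out(deltas=[[1,0.04,0.04,0.08,0,0,0],[1,0.06,0.04,0.12,0,0,0],[1,0.06,0.04,0.12,0,0,0]])

```text
time: 7.5
position: [0.4547, -0.0013, 0.0917]
tool_rot: [0.965, 0.03, -0.259, 0.007]
ft_force: [0.9, 0.1, -3.5]
grip_width: 0.0136
```

Run:
```python
from h import *
s=tip()
for a in[(-52,41.5,30),(-60.5,41.5,28)]:
    P,Rt=gp(*a);print(a,plan(s['position'],s['tool_rot'],P,Rt))
```

```text
t 7.5 tip mm [-43.8  -0.3  42.1] tilt 30.05 yaw 0.14 roll -0.07 F [ 0.9  0.1 -3.5] M [-0.02 -0.57  0.  ] w 0.0136
(-52, 41.5, 30) (array([ 0.294,  0.007, -0.141]), array([-0.01,  0.05,  0.12]))
(-60.5, 41.5, 28) (array([ 0.569,  0.007, -0.208]), array([-0.02,  2.05,  0.12]))
```

>>> carry_out(deltas=[[1,0.1,0,-0.05,0,0,0.1],[1,0.2,0,-0.1,0,0,0.1],[1,0.3,0,-0.14,0,0,0.1],[1,0.4,0,-0.16,0,0.7,0.1],[1,0.5,0,-0.18,0,1.4,0.1],[1,0.57,0,-0.2,0,2,0.1],[1,0.57,0,-0.2,0,2,0.1],[1,0.57,0,-0.2,0,2,0.1]])

```text
time: 8.3
position: [0.4694, -0.0004, 0.0889]
tool_rot: [0.97, 0.03, -0.242, 0.007]
ft_force: [-0.2, -0.3, -2.9]
grip_width: 0.0137
```

```bash
python3 - <<'E'
from h import *
s=tip()
for th in(24,20,16,12,8,4,2):
    P,Rt=gp(-60.5,41,th);print(th,plan(s['position'],s['tool_rot'],P,Rt))
E
python3 shot.py wrist w9
```

```text
t 8.3 tip mm [-60.2  -0.2  41.2] tilt 28.08 yaw 0.02 roll -0.03 F [-0.2 -0.3 -2.9] M [-0.04 -0.5   0.  ] w 0.0137
24 (array([-0.018,  0.008,  0.214]), array([-0.02,  4.08,  0.02]))
20 (array([-0.037,  0.008,  0.423]), array([-0.02,  8.08,  0.02]))
16 (array([-0.041,  0.008,  0.633]), array([-0.02, 12.08,  0.02]))
12 (array([-0.031,  0.008,  0.843]), array([-0.02, 16.08,  0.02]))
8 (array([-0.005,  0.008,  1.051]), array([-2.000e-02,  2.008e+01,  2.000e-02]))
4 (array([0.034, 0.009, 1.257]), array([-2.000e-02,  2.408e+01,  2.000e-02]))
2 (array([0.06 , 0.009, 1.359]), array([-2.000e-02,  2.608e+01,  2.000e-02]))
8.3 [ 4.694e-01 -4.000e-04  8.890e-02] [ 0.9697  0.0295 -0.2425  0.0071] [-0.2 -0.3 -2.9] 0.013743048537777986
```

View pics/w9.png

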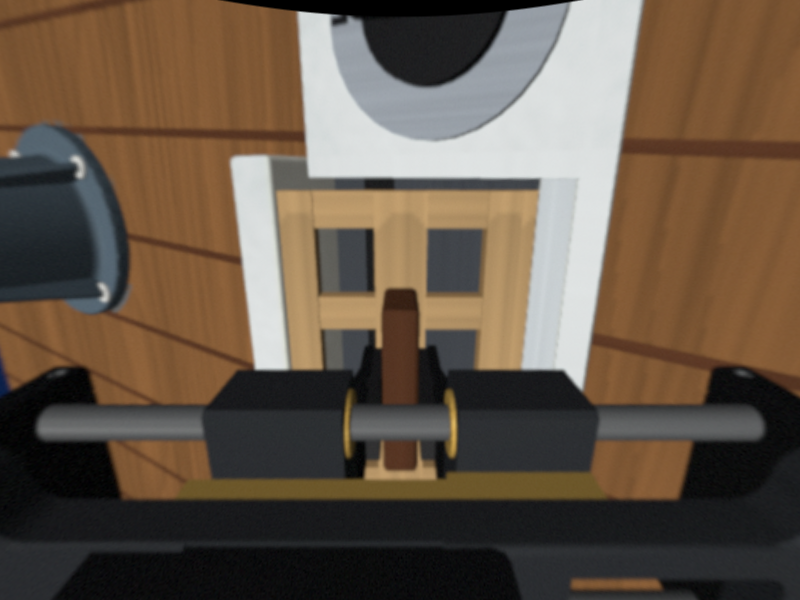

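The tongue is under the lip: its right edge is hidden behind the lip edge at about (538,190). Swinging down.

>>> carry_out(deltas=[[1,-0.01,0,0.11,0,2,0],[1,-0.02,0,0.21,0,4,0],[1,-0.03,0,0.32,0,6,0],[1,-0.04,0,0.42,0,8,0],[1,-0.04,0,0.53,0,10,0],[1,-0.04,0,0.63,0,12,0],[1,-0.04,0,0.74,0,14,0],[1,-0.03,0,0.84,0,16,0]])

```text
time: 9.15
position: [0.4586, -0.001, 0.0707]
tool_rot: [0.994, 0.03, -0.105, 0.003]
ft_force: [0.2, 0.2, -2.5]
grip_width: 0.0132
```

Run:
```python
from h import *
s=tip()
for th in(10,8,6,4,2,1,0):
    P,Rt=gp(-60.8,40.8,th);print(th,plan(s['position'],s['tool_rot'],P,Rt))
```

```text
t 9.15 tip mm [-60.3  -0.3  41. ] tilt 12.04 yaw 0.02 roll -0.03 F [ 0.2  0.2 -2.5] M [-0.14 -0.14 -0.03] w 0.0132
10 (array([0.002, 0.009, 0.11 ]), array([-0.02,  2.04,  0.02]))
8 (array([-0.013,  0.009,  0.214]), array([-0.03,  4.04,  0.02]))
6 (array([-0.024,  0.009,  0.318]), array([-0.03,  6.04,  0.02]))
4 (array([-0.032,  0.009,  0.423]), array([-0.03,  8.04,  0.02]))
2 (array([-0.036,  0.009,  0.528]), array([-0.03, 10.04,  0.02]))
1 (array([-0.036,  0.009,  0.58 ]), array([-0.03, 11.04,  0.02]))
0 (array([-0.036,  0.009,  0.633]), array([-0.03, 12.04,  0.02]))
```

>>> carry_out(deltas=[[1,0,0,0.11,0,2,0],[1,-0.01,0,0.21,0,4,0],[1,-0.02,0,0.32,0,6,0],[1,-0.03,0,0.42,0,8,0],[1,-0.04,0,0.48,0,9,0],[1,-0.04,0,0.53,0,10,0],[1,-0.04,0,0.58,0,11,0],[1,-0.04,0,0.62,0,11.7,0]])

```text
time: 9.95
position: [0.4546, -0.0012, 0.0556]
tool_rot: [1.0, 0.03, -0.003, -0.0]
ft_force: [0.5, -0.7, -2.1]
grip_width: 0.0133
```

Run:
```python
from h import *
s=tip()
for z in(40.5,40,39.5):
    P,Rt=gp(-60.8,z,0);print(z,plan(s['position'],s['tool_rot'],P,Rt))
```

```text
t 9.95 tip mm [-60.9  -0.3  40.6] tilt 0.34 yaw 0.02 roll -0.03 F [ 0.5 -0.7 -2.1] M [-0.07  0.08 -0.04] w 0.0133
40.5 (array([-0.006,  0.01 ,  0.02 ]), array([-0.03,  0.34,  0.02]))
40 (array([-0.006,  0.01 ,  0.04 ]), array([-0.03,  0.34,  0.02]))
39.5 (array([-0.006,  0.01 ,  0.06 ]), array([-0.03,  0.34,  0.02]))
```

>>> carry_out(deltas=[[1,0,0,0.02,0,0.3,0],[1,0,0,0.04,0,0.3,0],[1,0,0,0.05,0,0.3,0],[1,0,0,0.05,0,0.3,0]])

```text
time: 10.35
position: [0.4547, -0.0013, 0.0545]
tool_rot: [1.0, 0.03, -0.001, -0.0]
ft_force: [-1.7, -0.1, 0.3]
grip_width: 0.0137
```

Run:
```python
from h import *
tip()
```

```text
t 10.35 tip mm [-61.   -0.2  39.8] tilt 0.08 yaw 0.02 roll -0.02 F [-1.7 -0.1  0.3] M [-0.11  0.21  0.03] w 0.0137
```

>>> carry_out(deltas=[[1,0,0,0.02,0,0,0],[1,0,0,0.03,0,0,0],[1,0,0,0.03,0,0,0]])

```text
time: 10.65
position: [0.4548, -0.0013, 0.0545]
tool_rot: [1.0, 0.031, -0.0, -0.0]
ft_force: [-1.7, -0.5, 8.6]
grip_width: 0.014
```

```bash
python3 - <<'E'
from h import *
tip()
E
python3 shot.py wrist w10
```

```text
t 10.65 tip mm [-61.1  -0.2  39.9] tilt 0.05 yaw 0.03 roll -0.01 F [-1.7 -0.5  8.6] M [-0.19  0.52  0.03] w 0.014
10.65 [ 0.4548 -0.0013  0.0545] [ 9.995e-01  3.050e-02 -4.000e-04 -1.000e-04] [-1.7 -0.5  8.6] 0.013971421995708536
```

View pics/w10.png

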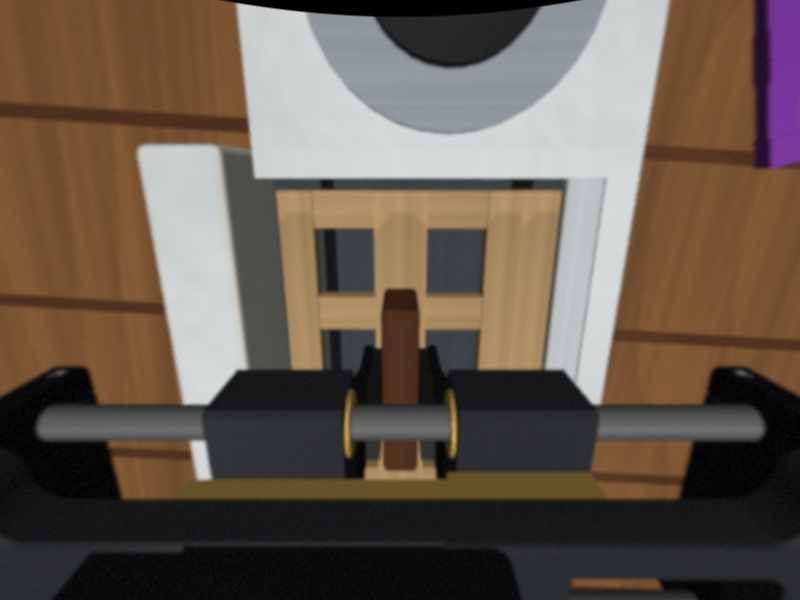

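It is seated: 8.6 N of support, tilt 0.05°, tip at x -61 and z 40. Opening partly (the raised wall is near) and rising.

>>> carry_out(deltas=[[0.6,0,0,-0.03,0,0,0],[0.3,0,0,-0.03,0,0,0],[0.1,0,0,-0.03,0,0,0],[0.1,0,0,-0.03,0,0,0],[0.1,0,0,-0.03,0,0,0],[0.1,0,0,-0.03,0,0,0]])

```text
time: 11.3
position: [0.4548, -0.0013, 0.0543]
tool_rot: [1.0, 0.03, -0.001, -0.0]
ft_force: [-0.5, 0.8, -0.2]
grip_width: 0.0382
```

>>> carry_out(deltas=[[0.1,0,0,-0.4,0,0,0],[0.1,0,0,-1.2,0,0,0],[0.1,0,0,-2.5,0,0,0],[0.1,0,0,-4,0,0,0],[0.1,0,0,-6,0,0,0],[-0.2,0,0,-7.5,0,0,0],[-0.2,0,0,-7.5,0,0,0],[-0.2,0,0,-7.5,0,0,0]])

```text
time: 12.1
position: [0.4551, -0.0013, 0.2431]
tool_rot: [1.0, 0.03, 0.001, 0.0]
ft_force: [0.3, 1.0, 1.1]
grip_width: 0.0507
```

```bash
python3 shot.py wrist w11
```

```text
12.1 [ 0.4551 -0.0013  0.2431] [9.995e-01 3.040e-02 7.000e-04 2.000e-04] [0.3 1.  1.1] 0.050740135360837386
```

View pics/w11.png

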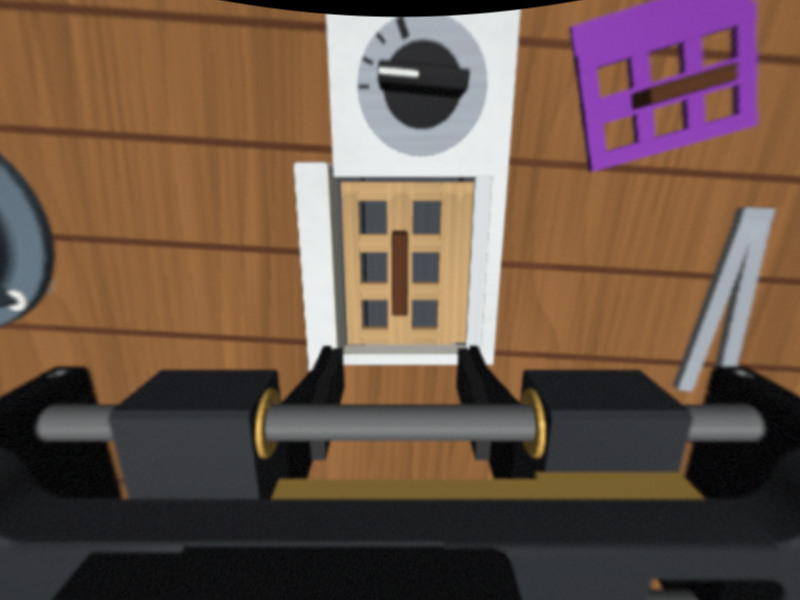

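The grille lies flat with its tongue under the lip and the handle at (399,272). The knob's white line runs (380,71)-(418,74). Now I get the timer angle.

```bash
cat >> h.py <<'E'
Kn=np.array([[400.,0,400],[0,400.,300],[0,0,1]])
T=D+Rd.apply([-.005,-.145,0])
def pang(npz,shape=None,zt=.104):
    """angle of white line on the knob from undistorted wrist picture"""
    p,d,K,o,q=load(npz)
    u=cv2.fisheye.undistortImage(p,K,np.zeros(4),Knew=Kn,new_size=(800,600))
    v,c=np.mgrid[:600,:800];P=ray_z(np.c_[c.ravel(),v.ravel()],zt,Kn,o,q)
    L=(P-T)@Rd.as_matrix(); r=np.hypot(L[:,0],L[:,1])
    px=u.reshape(-1,3).astype(int)
    m=(r<.030)&(px.min(1)>150)&(np.abs(P[:,2]-zt)<1e-6)
    # connected comp
    mm=m.reshape(600,800).astype(np.uint8);n,lab,st,_=cv2.connectedComponentsWithStats(mm)
    for k in range(1,n):
        if st[k,4]<15: continue
        A=L[(lab==k).ravel()][:,:2];w=A-A.mean(0);_,_,vt=np.linalg.svd(w,full_matrices=False);e=vt[0]*np.sign(vt[0]@A.mean(0))
        print('comp',st[k,4],'mean mm',(A.mean(0)*1e3).round(1),'dir angle',np.arctan2(-e[1],e[0]).round(3),'pos angle',np.arctan2(-A.mean(0)[1],A.mean(0)[0]).round(3))
E
python3 - <<'E'
from h import *
print(T);pang('w1.npz');pang('w11.npz')
E
```

```text
[0.46351458 0.14703679 0.        ]
comp 345 mean mm [ -6.6 -21.1] dir angle -2.927 pos angle 1.873
comp 152 mean mm [17.9 -1.2] dir angle 0.083 pos angle 0.07
comp 92 mean mm [-16.3  21.6] dir angle 2.558 pos angle -2.219
comp 1290 mean mm [ -4.6 -19.7] dir angle -3.012 pos angle 1.798
comp 245 mean mm [17.7 -1.2] dir angle 0.087 pos angle 0.066
```

Run:
```python
from h import *; from rig import *
s=get_obs();print(plan(s['position'],s['tool_rot'],[T[0],T[1],.2],down(88.7)))
```

```text
(array([ 0.737, -5.891,  1.673]), array([-1.100e-01,  6.000e-02, -8.522e+01]))
```

>>> carry_out(deltas=[[0,0.74,-1.5,1.6,0,0,-8.5],[0,0.74,-3,1.6,0,0,-17],[0,0.74,-4.5,1.6,0,0,-25.5],[0,0.74,-5.9,1.6,0,0,-34],[0,0.74,-5.9,1.6,0,0,-42.5],[0,0.74,-5.9,1.6,0,0,-51],[0,0.74,-5.9,1.6,0,0,-59.5],[0,0.74,-5.9,1.6,0,0,-68]])

```text
time: 12.95
position: [0.4626, 0.1471, 0.1997]
tool_rot: [0.81, 0.587, -0.003, -0.002]
ft_force: [0.6, 0.0, 0.3]
grip_width: 0.0438
```

>>> carry_out(deltas=[[0,0,0,0,0,0,-8.5],[0,0,0,0,0,0,-17.2],[0,0,0,0,0,0,-17.2],[0,0,0,0,0,0,-17.2]])

```text
time: 13.35
position: [0.4634, 0.1469, 0.2006]
tool_rot: [0.716, 0.698, -0.002, -0.002]
ft_force: [-0.8, 0.1, -0.6]
grip_width: 0.0438
```

```bash
python3 shot.py wrist w12
python3 - <<'E'
from h import *; from rig import *
s=get_obs();print(s['q']);pang('w12.npz')
for y in(88.7,88.2): print(plan(s['position'],s['tool_rot'],[T[0],T[1],.077],down(y)))
E
```

```text
13.35 [0.4634 0.1469 0.2006] [ 0.7163  0.6978 -0.0016 -0.0017] [-0.8  0.1 -0.6] 0.043823069953390525
[ 7.63542256e-02  3.75105932e-01  1.79434174e+00  6.16932114e-04
  9.75929192e-01 -1.46906715e+00]
comp 195 mean mm [17.2 -1.2] dir angle 0.107 pos angle 0.071
comp 1303 mean mm [-13.3   0.6] dir angle 1.641 pos angle -3.099
(array([2.000e-03, 1.200e-02, 4.955e+00]), array([-0.22, -0.01, -0.17]))
(array([2.000e-03, 1.200e-02, 4.955e+00]), array([-0.22, -0.01,  0.33]))
```

View pics/w12.png

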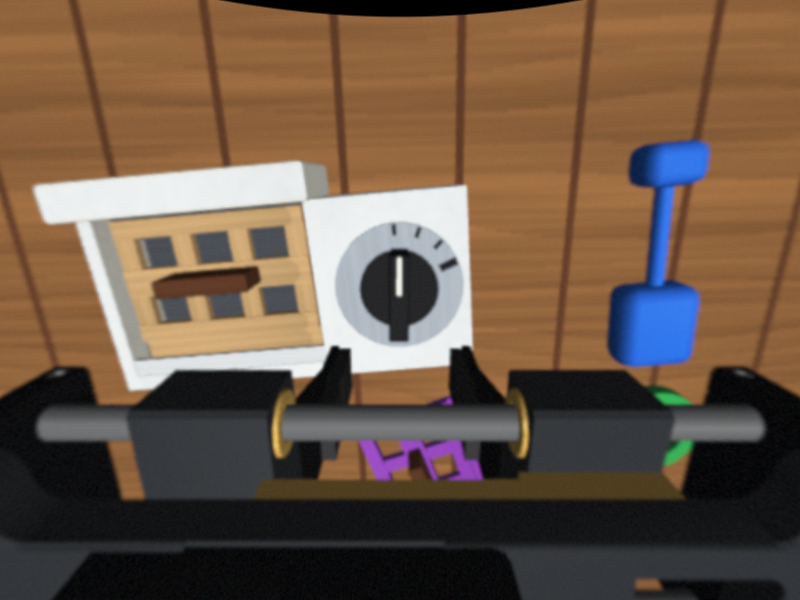

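The knob bar is vertical at x 399, centred between the jaws. Descending and closing.

>>> carry_out(deltas=[[0,0,0,1.5,0,0,0],[0,0,0,3,0,0,0],[0,0,0,4.2,0,0,0],[0,0,0,4.8,0,0,0],[0,0,0,4.92,0,0,0],[0,0,0,4.92,0,0,0]])

```text
time: 14.0
position: [0.4641, 0.147, 0.0785]
tool_rot: [0.716, 0.699, -0.001, -0.001]
ft_force: [-0.0, 0.1, 0.0]
grip_width: 0.0435
```

>>> carry_out(deltas=[[0.4,0,0,0,0,0,0],[1,0,0,0,0,0,0],[1,0,0,0,0,0,0],[1,0,0,0,0,0,0],[1,0,0,0,0,0,0],[1,0,0,0,0,0,0]], force=25)

```text
time: 14.6
position: [0.4647, 0.1461, 0.0795]
tool_rot: [0.715, 0.699, -0.001, 0.0]
ft_force: [-1.1, -5.1, 3.3]
grip_width: 0.0139
```

```bash
python3 shot.py wrist w13
python3 - <<'E'
from h import *; from rig import *
s=get_obs();print(s['q'],s['grip_width'],s['ft_force'],s['moment']);pang('w13.npz')
x=R.from_quat(s['tool_rot']).apply([1,0,0]);print('yaw',np.degrees(np.arctan2(x[1],x[0])),'timer eq',np.radians(183.47-90)-np.arctan2(x[1],x[0]))
E
```

```text
14.6 [0.4647 0.1461 0.0795] [ 7.148e-01  6.994e-01 -6.000e-04  3.000e-04] [-1.1 -5.1  3.3] 0.013889278693623245
[ 0.07549896  0.58504815  1.89707485 -0.00191668  0.65996416 -1.47179923] 0.013848355952715274 [-0.48075795 -5.68877414  3.75327138] [-0.93251739  0.07505288 -0.05457947]
comp 537 mean mm [18.  -1.3] dir angle 0.088 pos angle 0.073
comp 58 mean mm [15.5 24.5] dir angle 0.362 pos angle -1.008
comp 73 mean mm [ 11.5 -26.5] dir angle -0.229 pos angle 1.162
comp 247 mean mm [-27.4   2.1] dir angle -1.543 pos angle -3.067
yaw 88.74044294532811 timer eq 0.08254634276494999
```

View pics/w13.png

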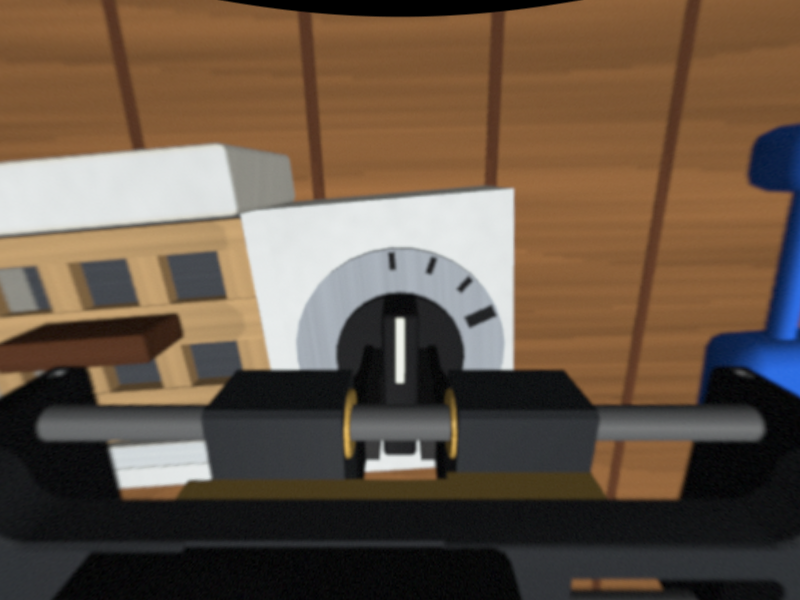

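>>> carry_out(deltas=[[1,-0.04,0,0,0,0,3],[1,-0.04,0,0,0,0,8],[1,-0.04,0,0,0,0,14],[1,-0.04,0,0,0,0,20],[1,-0.04,0,0,0,0,26],[1,-0.04,0,0,0,0,32],[1,-0.04,0,0,0,0,36],[1,-0.04,0,0,0,0,36]])

```text
time: 15.45
position: [0.4643, 0.1451, 0.0795]
tool_rot: [0.896, 0.444, -0.001, 0.0]
ft_force: [-0.8, -6.3, 4.0]
grip_width: 0.0136
```

```bash
cat > tm.py <<'E'
from h import *; from rig import *
s=get_obs();print(s['time'],s['q'].round(3),s['grip_width'],s['position'].round(4),s['ft_force'].round(1),s['moment'].round(2))
x=R.from_quat(s['tool_rot']).apply([1,0,0]);print('yaw',np.degrees(np.arctan2(x[1],x[0])),'timer eq',np.radians(183.47-90)-np.arctan2(x[1],x[0]))
E
python3 tm.py
```

```text
15.45 [ 0.073  0.585  1.898 -0.002  0.66  -0.844] 0.013640294534364314 [0.4643 0.1451 0.0795] [-0.8 -6.3  4. ] [-0.88  0.09 -0.02]
yaw 52.66163513727559 timer eq 0.7122403292097048
```

>>> carry_out(deltas=[[1,0,0,0,0,0,5],[1,0,0,0,0,0,11],[1,0,0,0,0,0,17],[1,0,0,0,0,0,23],[1,0,0,0,0,0,29],[1,0,0,0,0,0,35.5],[1,0,0,0,0,0,35.5],[1,0,0,0,0,0,35.5]])

```text
time: 16.25
position: [0.4635, 0.1446, 0.0795]
tool_rot: [0.989, 0.15, -0.002, 0.001]
ft_force: [-1.8, -7.1, 5.9]
grip_width: 0.014
```

```bash
python3 tm.py; python3 shot.py wrist w14; python3 -c "
from h import *;pang('w14.npz')"
```

```text
16.25 [ 0.073  0.584  1.899 -0.003  0.661 -0.226] 0.013952391438005819 [0.4635 0.1446 0.0795] [-1.8 -7.1  5.9] [-1.4   0.33 -0.03]
yaw 17.257668512533908 timer eq 1.3301561150776309
16.25 [0.4635 0.1446 0.0795] [ 9.887e-01  1.500e-01 -1.500e-03  8.000e-04] [-1.8 -7.1  5.9] 0.013952391438005819
comp 527 mean mm [  4.6 -17.6] dir angle 1.336 pos angle 1.314
comp 81 mean mm [-21.4 -19.3] dir angle 1.023 pos angle 2.408
comp 63 mean mm [28.2 -6.7] dir angle 1.605 pos angle 0.232
comp 205 mean mm [-6.9 26.5] dir angle -0.296 pos angle -1.826
```

View pics/w14.png

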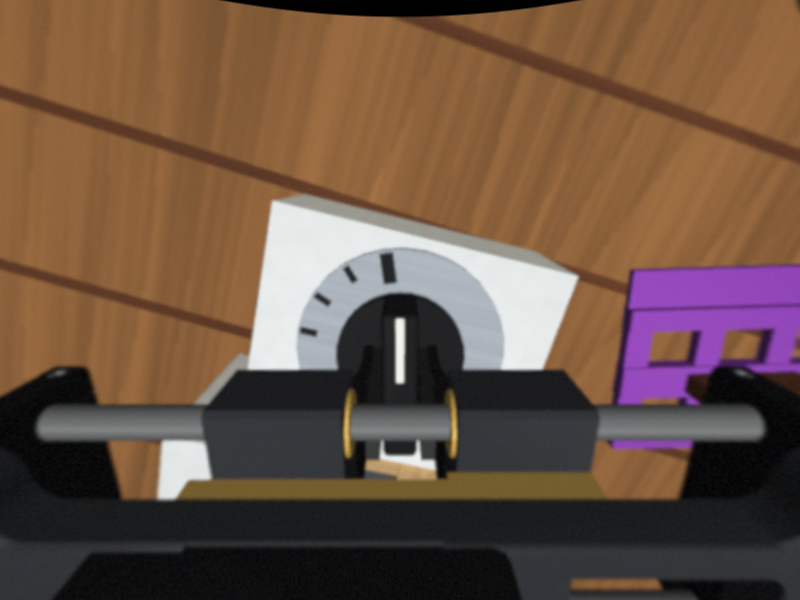

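The pointer (x 400) is clearly clockwise of the 30 mark (388,268). Turning back to 0.80 rad.

>>> carry_out(deltas=[[1,0,0,0,0,0,-4],[1,0,0,0,0,0,-10],[1,0,0,0,0,0,-16],[1,0,0,0,0,0,-22],[1,0,0,0,0,0,-27],[1,0,0,0,0,0,-30.3],[1,0,0,0,0,0,-30.3],[1,0,0,0,0,0,-30.3]])

```text
time: 17.1
position: [0.4642, 0.145, 0.0795]
tool_rot: [0.915, 0.403, -0.001, 0.0]
ft_force: [-1.0, -6.2, 5.3]
grip_width: 0.0141
```

```bash
python3 tm.py; python3 shot.py wrist w15; python3 -c "
from h import *;pang('w15.npz')"
```

```text
17.1 [ 0.073  0.585  1.898 -0.002  0.66  -0.755] 0.01409883502870327 [0.4642 0.145  0.0795] [-1.  -6.2  5.3] [-1.01  0.12  0.07]
yaw 47.557566041536134 timer eq 0.8013231401796479
17.1 [0.4642 0.145  0.0795] [ 9.151e-01  4.032e-01 -9.000e-04  4.000e-04] [-1.  -6.2  5.3] 0.01409883502870327
comp 521 mean mm [ 13.  -12.7] dir angle 0.795 pos angle 0.774
comp 88 mean mm [ -8.7 -27.4] dir angle 0.515 pos angle 1.879
comp 58 mean mm [27.8  8.5] dir angle 1.081 pos angle -0.296
comp 233 mean mm [-19.4  19.5] dir angle -0.822 pos angle -2.353
```

View pics/w15.png

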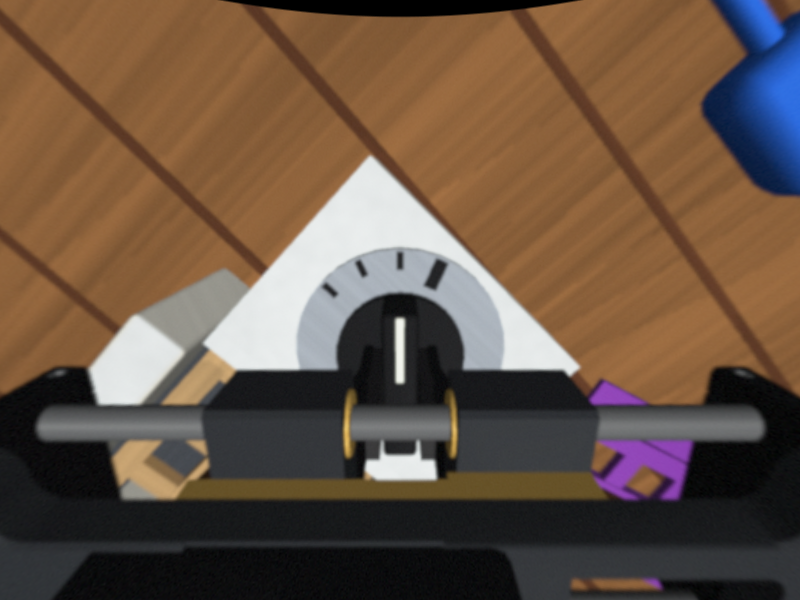

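The pointer (400) lines up with the third mark, 20 min, at (400,261). Opening gently and rising.

>>> carry_out(deltas=[[0.7,0,0,0,0,0,0],[0.5,0,0,0,0,0,0],[0.2,0,0,0,0,0,0],[0,0,0,0,0,0,0],[0,0,0,0,0,0,0],[0,0,0,0,0,0,0],[0,0,0,0,0,0,0]])

```text
time: 17.85
position: [0.4643, 0.1462, 0.0789]
tool_rot: [0.915, 0.403, -0.0, -0.0]
ft_force: [-0.9, 0.6, 0.6]
grip_width: 0.0427
```

>>> carry_out(deltas=[[0,0,0,-0.4,0,0,0],[0,0,0,-1.2,0,0,0],[0,0,0,-2.5,0,0,0],[0,0,0,-4,0,0,0],[0,0,0,-6,0,0,0],[0,0,0,-7,0,0,0],[0,0,0,-7,0,0,0],[0,0,0,-7,0,0,0]])

```text
time: 18.65
position: [0.4643, 0.146, 0.2546]
tool_rot: [0.915, 0.403, 0.0, -0.0]
ft_force: [-0.9, -0.2, -0.1]
grip_width: 0.0434
```

```bash
python3 tm.py; python3 shot.py wrist w16;python3 shot.py scene s16; python3 shot.py top t16; python3 -c "
from h import *;pang('w16.npz')
u=cv2.imread('pics/s16.png');cv2.imwrite('pics/s16c.png',cv2.resize(u[80:280,140:380],None,fx=3,fy=3))"
```

```text
18.65 [ 7.400e-02  2.990e-01  1.731e+00  1.000e-03  1.111e+00 -7.550e-01] 0.04341762532464566 [0.4643 0.146  0.2546] [-0.9 -0.2 -0.1] [-0.03  0.05 -0.06]
yaw 47.48219055147702 timer eq 0.8026386906564837
18.65 [0.4643 0.146  0.2546] [ 9.154e-01  4.026e-01  2.000e-04 -2.000e-04] [-0.9 -0.2 -0.1] 0.04341762532464566
18.7 [0.4635 0.146  0.2535] [ 9.154e-01  4.026e-01 -1.100e-03 -6.000e-04] [ 0.2 -0.1 -0.1] 0.04359020658917651
18.75 [0.4633 0.1459 0.2529] [ 9.154e-01  4.026e-01 -1.800e-03 -9.000e-04] [0.1 0.  0.1] 0.04318307644538683
comp 153 mean mm [ 12.6 -12.7] dir angle 0.803 pos angle 0.787
comp 399 mean mm [-23.9  -3.7] dir angle -1.733 pos angle 2.987
comp 363 mean mm [ 3.8 24.3] dir angle -2.974 pos angle -1.416
```

View pics/w16.png

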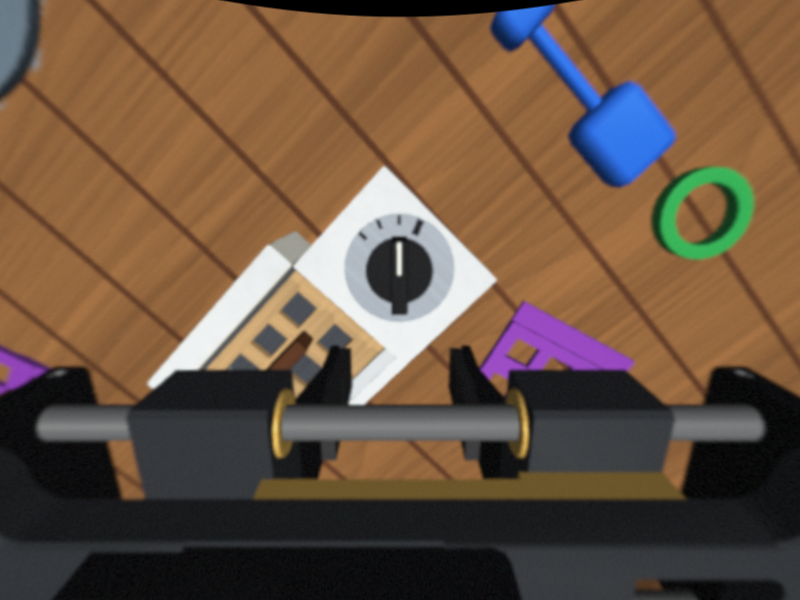

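View pics/s16c.png

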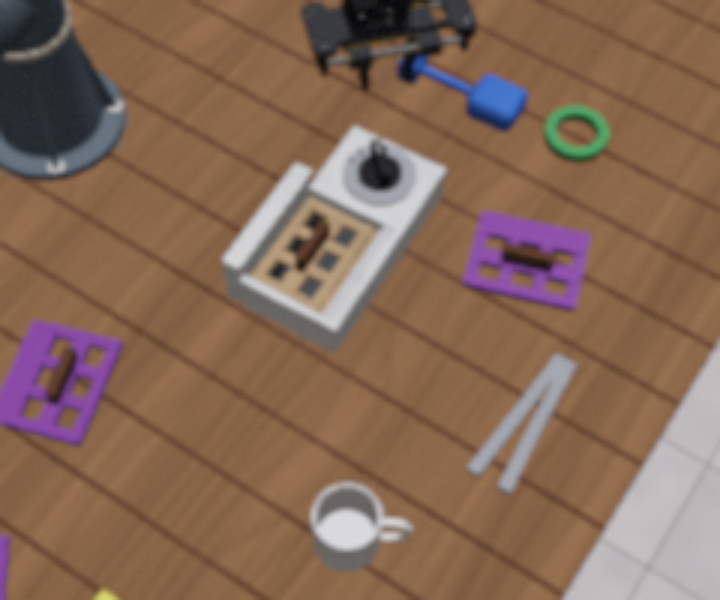

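View pics/t16.png

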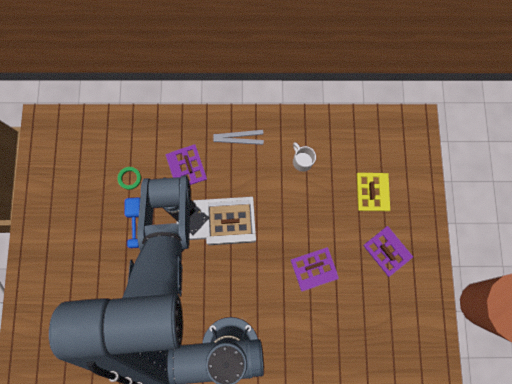

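The grille lies flat in the dryer. The pointer (399,258) faces the third mark (399,219), and I read 0.80 rad. The bystanders have not moved. The gripper is clear, so I'm handing in.

```bash
python3 -c "
from rig import *
print(hand_in())"
```

```text
the job is handed in; nothing more can be done
None
```

The grille is back in the dryer and the timer is set to 20 minutes. I handed the job in at about 19 s of the 58 s allowed; no verdict was reported.

- **Grille:** I tilted the wooden grille 30° and slid its tongue under the lip. I then swung it down while holding it until both ledges carried it. Before release the tongue tip was at x -61 mm, z 40 mm in the dryer's frame, with a tilt of 0.05°. After release the pictures show it lying flat.
- **Timer:** I wound it to about 1.33 rad, past the 30 minute mark, then turned it back and let go. After release the camera read about 0.80 rad, with the pointer on the 20 minute mark.
- **Bystanders:** The cup, ring, tongs and shoe tree look unmoved in the last pictures; I compared them by eye. The arm was clear of everything at the end.
- **Disagreements:** While gripping the knob I felt a steady sideways force of 5–7 N, probably a grip about 1 mm off centre. It went away on release. The task text puts the dryer's low side to the robot's right. In the pictures it faced away from the robot, with the timer on the robot's left, so I followed the pictures.

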